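# Raise the telescopic price-card stand and hold it up

## Task

Raise the telescopic price-card stand on the counter to its full height: first slide the transport-lock knob on its base plate away from the pole as far as it goes, then squeeze the spring button in the side of the pole's head and, with the button pressed, pull the head straight up past its first stop to its second stop, so that both sections are fully out. Finish while still gripping the head and holding the stand fully extended, since it sinks back when let go; do not let go at the end. Leave the jar, the dish and the tin beside it where they are.

Things in the scene. Friction and masses are not known exactly. Their poses are not given: they have to be found in the camera images.
- stand: Telescopic stand, fixed to the counter: dark steel base plate 110 (x) x 215 (y) x 12 mm, upright pole of three nested tubes, lock knob on a track along +y. Origin on the counter under the pole's axis; the plate runs from 60 mm at -y to 155 mm at +y of it. The outer tube, 30 mm across, ends in a black collar 38 mm across, its top 92 mm above the counter
- pole_head: Black grip block on the pole, 28 (x) x 36 (y) x 50 (z) mm; origin at its centre, 117 mm above the counter with the pole down; axes as the stand's. The button is in its +y face. One grasp from above, closing along y, holds it and presses the button: 44 mm over the button when out, 38 pressed. A card holder 84 mm wide stands 46-50 mm off the axis at +x, its top 14 mm above the head's centre
- release_button (a joint): Spring button on the +y face of the head, 15 (x) x 24 (z) mm, standing 8 mm out, at the height of the head's centre. 0 = out, 0.006 m = fully pressed (toward -y, about 5 N). While out, a catch holds the pole down; pressed 0.0045 m or more, the pole can leave its lowest position
- inner_section (a joint): Slide of the inner section up out of the middle one: 0 = fully in, 0.055 m = fully out. It comes first, at about 3 N (first stop: head 55 mm up); it sinks back when let go
- mid_section (a joint): Slide of the middle section up out of the outer tube: 0 = fully in, 0.055 m = fully out. It follows after the first stop, at about 8 N; with both out the head is 110 mm above its lowest position and stops hard (second stop)
- lock_grip (a point): Grip point in the transport-lock knob, 46 mm above the counter. The knob is an upright black fin 12 (x) x 24 (y) mm, its top 64 mm above the counter, between rails 20 mm high; it stands 95 mm from the pole's axis (plus the joint value) on the stand's +y side; axes as the stand's
- lock_knob (a joint): Slide of the lock knob away from the pole (along the stand's +y): 0 = locked, its bolt through the pole, 0.035 m = end stop, unlocked. Starts between 0 and 0.012; moves with about 2 N and stays where it is left; the pole cannot rise until it is nearly at the end stop
- honey_jar: Bystander: glass jar with a red lid, 62 mm across, 86 mm high; origin at the centre of its underside
- coin_dish: Bystander: small brown clay dish, 73 mm across, 16 mm high; origin at the centre of its underside
- pastille_tin: Bystander: flat tin, 63 x 105 x 24 mm; origin at the centre of its underside

How it is judged (in metres and radians):
On the way, in this order (a step that is already met when the one before it is completed fails the run):
1. the transport lock is slid out to its end stop with the pole still down (value of joint lock_knob above 0.032 m and value of joint each of inner_section, mid_section below 0.005 m), for 0.1 s.
2. the button is pressed in by the fingers with the pole still down (value of joint release_button above 0.0042 m and value of joint inner_section below 0.01 m and contact force between the fingers and pole_head above 2 N), for 0.05 s.
At the end, for the whole second after the job is handed in: Both sections are out to within 5 mm of their 55 mm stops, the fingers still hold the head (contact above 3 N) and it is at rest; the lock knob is within 5 mm of its end stop; jar, dish and tin are within 20 mm of where they stood (value of joint each of inner_section, mid_section above 0.05 m and value of joint lock_knob above 0.03 m and contact force between the fingers and pole_head above 3 N and linear speed of pole_head below 0.02 m/s and distance of each of honey_jar, coin_dish, pastille_tin from where it was at the start of the episode below 0.02 m); the arm keeps its last pose, push and grip.
It fails at once if the jar, the dish or the tin is pushed more than 20 mm or the jar is tipped (distance of any of honey_jar, coin_dish, pastille_tin from where it was at the start of the episode above 0.02 m or angle between honey_jar's own z axis and vertical above 0.4 rad).
It also fails if it takes over 43 s, if anything falls off the work surface, if the arm or the gripper's body presses on something with over 40 N, if the wrist force passes 120 N, or if a joint passes its speed limit or range.

## Robot

A 6-joint arm with a two-finger parallel gripper is mounted at the origin on a cart in front of the work surface, level with it; the furniture and walls round the work are solid. World frame = base frame: x ahead of the robot, y to its left, z up, the work surface at z = 0. Lengths are in mm, angles in rad, forces in N, time in s.
With the tool pointing down it reaches from about 350 to 775 mm from the base axis. Payload 7.3 kg.
Tool frame: the origin (TCP) lies on the centre line of the jaws, within the pads' length; the fingertips stand finger_overhang ahead of it and the grasp point (between the pads) lies 8 mm behind it (finger_overhang is the distance from the TCP to the fingertips, in mm); z points along the fingers, y is the line along which they close (so a half turn about z gives the same grasp; the last joint's range is limited). The gripper opens to 92 mm and grips with 3 to 60 N. Pads are 19 mm wide; open, the fingers measure 130 mm over their backs; the gripper's body (75 mm by 190 mm) begins 47 mm behind the grasp point.
Start: joints at [-1.466, 0.342, 1.524, -0, 1.275, -0.146], TCP at [130.316, -508.588, 237.741] pointing down, gripper open.
Joint ranges: [-2.53, 2.53], [-0.77, 2.02], [0.04, 2.7], [-1, 4.14], [0.28, 2.66], [-3.11, 3.11]. Speed limits (rad/s): [2.57, 2.57, 3.14, 3.14, 3.14, 3.14].

## Interface

Orientations are given as [roll, pitch, yaw] about the fixed x, y, z axes, in that order (R = Rz(yaw) Ry(pitch) Rx(roll)).
In Python, from plant import get_obs, capture, close_job, finger_overhang gives the robot as it stands.
- The arm moves only by the shell command python3 -m inch 'ROWS'. ROWS is JSON, one flat list of numbers, 7 for each row, row after row: the turn, a rotation vector about the tool's x, y, z scaled (see below), then the shift along the tool's x, y, z scaled (see below), then the closure, from -1 (fully open) to 1 (shut). In form: [ax, ay, az, tx, ty, tz, gripper, ax, ay, az, tx, ty, tz, gripper, ...]. A call has 1 to 10 rows; each row shifts and turns the commanded pose from where the row before left it, along the tool's axes as they then stand; what a row does not reach is not made up. The controller multiplies each number of a shift by 0.8 m and each number of a turn by 1.5 rad. A row lasts 1/12 s, in which the tool goes at most 41.7 mm and 7.16 degrees, less where a joint would pass 70% of its speed; a pose out of reach is approached as far as the arm can. A call with a number of a shift or a turn outside -1 to 1 is refused whole. A call with a gripper value outside its range is refused whole. The fingers move at their own pace and stop on an object; the grip force is fixed at half the most. Time passes only in rows, so rows that do not move let the fingers close. It gives the time, the measured TCP pose, the force, the opening and the grip force at its end, in the units of the state.
- get_obs(): the state, without advancing time (a new reading comes with each control period).
- capture(name): name is "side" or "top" or "wrist"; returns a dict with "image" (384x512x3 uint8, red, green, blue), "mtx" (3x3 intrinsics, pixels), "pose" (4x4, takes a point from camera to world coordinates). Camera axes: x right, y up, looking along -z (the intrinsics and any distortion apply to the point x, -y, -z); pixel columns grow to the right and rows downward; lengths in mm; the calibration is good to about 2 mm. A picture is of the moment at which its call begins. There is no depth.
- close_job(): hands the job in; it is judged then, once.
The state is a dict: "time": time; "joint_positions": joint angles; "dq": joint speeds; "tau": joint torques, N m; "tool_pos": TCP position; "tcp_rot": TCP orientation; "contact_force": force on the tool from outside, world axes, zero at the start; "moment": the same for the moment, N m; "grip_width": finger opening in mm; "finger_force": force on a finger pad.
Only numpy, scipy, OpenCV 4.12 (cv2) and the standard library are available. Lean on these libraries where they do the work, as an engineer would, in place of code of your own. Each camera call takes 0.05 s, during which the arm holds its last target. There are 200 camera calls.

## Working session

There is one attempt and no reset: what is moved stays moved. The work goes in short steps, Python scripts to look and compute and a shell command to move; the robot and the scene stay as the last step left them, time stands still between calls to the robot, and variables do not carry over. Pictures are saved under pics/ and viewed, at most 10 in all, crops included, and the job is handed in when it is done.

```bash
ls; mkdir -p pics
python3 - <<'E'
from plant import *
import cv2,numpy as np
print(get_obs(),finger_overhang)
for n in("top","side"):
    c=capture(n);cv2.imwrite(f"pics/{n}0.png",c["image"][:,:,::-1]);np.savez(f"{n}0.npz",**c);print(n,c["mtx"].tolist(),c["pose"].round(3).tolist(),[k for k in c])
E
```

```text
pics
{'time': 0.0, 'joint_positions': array([-1.46600458e+00,  3.42678484e-01,  1.52502804e+00, -1.72863715e-05,
        1.27536344e+00, -1.46008422e-01]), 'dq': array([-3.88562721e-05,  1.29609592e-03,  1.48596420e-04,  9.75335041e-04,
       -1.04569894e-03, -4.41782066e-04]), 'tau': array([ 8.57276555e-04, -4.31233120e+01, -2.44215077e+01,  7.19149341e-02,
        5.59598836e-02, -1.29457976e-04]), 'tool_pos': array([ 130.2655133 , -508.18331181,  237.06405084]), 'tcp_rot': array([-3.14012866e+00, -1.98579640e-04,  2.50805064e-01]), 'contact_force': array([-0.51116115, -1.05756697,  0.54933476]), 'moment': array([-0.07794228, -0.00962725,  0.01032629]), 'finger_force': 0.0, 'grip_width': 92.26114802347732} 11.0
top [[453.923617202041, 0.0, 250.7430213142659], [0.0, 453.923617202041, 190.05245913526903], [0.0, 0.0, 1.0]] [[-0.046, 0.977, -0.207, 371.591], [-0.999, -0.045, 0.014, 95.501], [0.004, 0.207, 0.978, 1104.055], [0.0, 0.0, 0.0, 1.0]] ['image', 'mtx', 'pose']
side [[476.0777672687269, 0.0, 259.01393889434513], [0.0, 476.0777672687269, 190.25371197089166], [0.0, 0.0, 1.0]] [[0.925, 0.196, -0.326, 242.426], [-0.38, 0.457, -0.804, -743.108], [-0.008, 0.868, 0.497, 605.554], [0.0, 0.0, 0.0, 1.0]] ['image', 'mtx', 'pose']
```

View pics/top0.png

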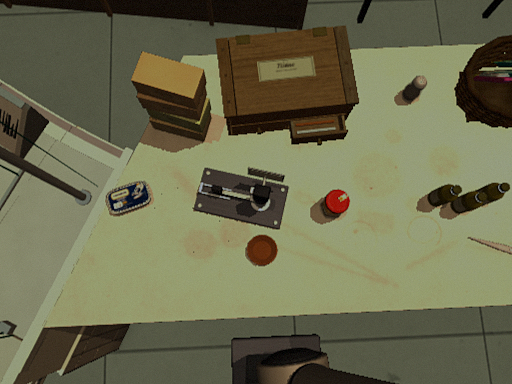

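View pics/side0.png

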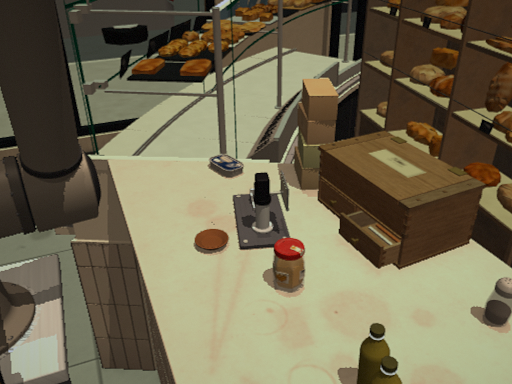

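The top view shows the stand plate with corners at about (203,168), (293,184), (281,228) and (193,211). The head is near (262,192), the knob near (217,188), the jar at (336,203), the dish at (262,250) and the tin at (128,198). Next I'll measure the plate and view a crop.

```bash
cat > h.py <<'E'
import numpy as np,cv2
def ray(c,u,v):
    K=c["mtx"];P=c["pose"];d=np.linalg.inv(K)@[u,v,1];d=P[:3,:3]@[d[0],-d[1],-d[2]];return P[:3,3],d
def onz(c,u,v,z):
    o,d=ray(c,u,v);return (o+d*(z-o[2])/d[2])
def proj(c,p):
    P=c["pose"];q=P[:3,:3].T@(np.array(p,float)-P[:3,3]);q=c["mtx"]@[q[0],-q[1],-q[2]];return q[:2]/q[2]
E
python3 - <<'E'
from h import *
c=np.load("top0.npz");im=c["image"][:,:,::-1].copy()
h=cv2.cvtColor(im,cv2.COLOR_BGR2HSV)
m=np.zeros(h.shape[:2],np.uint8);r=(slice(160,236),slice(185,300))
m[r]=(h[r][...,2]<110)*255
m=cv2.morphologyEx(m,cv2.MORPH_CLOSE,np.ones((5,5)))
m=cv2.morphologyEx(m,cv2.MORPH_OPEN,np.ones((25,25)))
cs=max(cv2.findContours(m,0,2)[0],key=cv2.contourArea)
b=cv2.boxPoints(cv2.minAreaRect(cs));print(b)
w=np.array([onz(c,*p,12)[:2] for p in b]);print(w.round(1))
print([np.linalg.norm(w[i]-w[i-1]).round(1) for i in range(4)],w.mean(0))
cv2.imwrite("pics/top_crop.png",cv2.resize(im[155:240,180:300],None,fx=6,fy=6,interpolation=cv2.INTER_CUBIC))
E
```

```text
[[199. 173.]
 [283. 173.]
 [283. 224.]
 [199. 224.]]
[[651.5 206. ]
 [642.1  -2. ]
 [515.1   5.8]
 [524.4 208.9]]
[np.float64(127.2), np.float64(208.2), np.float64(127.3), np.float64(203.3)] [583.26718107 104.71577183]
```

View pics/top_crop.png

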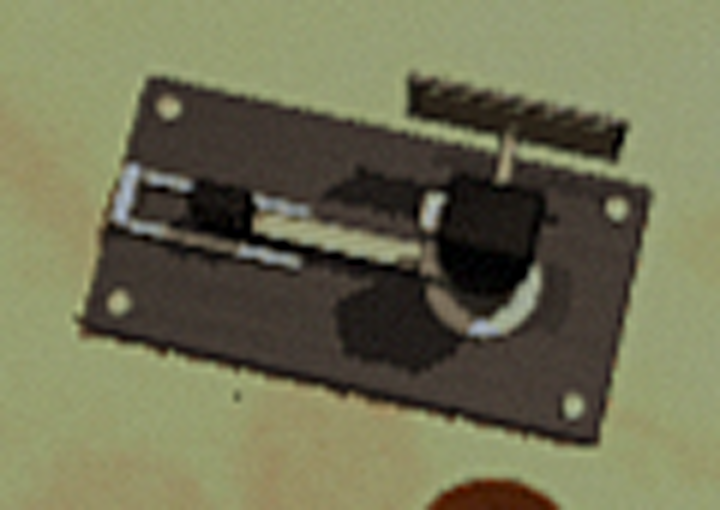

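The crop shows plate corners at (150,78), (650,188), (598,442) and (82,325). The head top spans x 445-548 and y 178-240, and the knob top is at about (222,210).

Run:
```python
from h import *
c=np.load("top0.npz")
f=lambda p,z:onz(c,p[0]/6+179.6,p[1]/6+154.6,z)[:2]
w=np.array([f(p,12) for p in[(150,78),(650,188),(598,442),(82,325)]])
print(w.round(1),[np.linalg.norm(w[i]-w[i-1]).round(1) for i in range(4)])
d=(w[0]-w[1]+w[3]-w[2]);d/=np.linalg.norm(d);print("+y axis",d,"yaw",np.arctan2(-d[0],d[1]))
ax=w.mean(0)-d*47.5;print("axis",ax,"knob0",ax+95*d)
k=f((222,210),64);print("head top",f((497,209),142),"knob",k,"dist",(k-ax)@d, (k-ax)@[d[1],-d[0]])
# side-view check of jar/dish
s=np.load("side0.npz");print(proj(s,[*ax,142]))
print("jar",onz(c,336,203,86),"dish",onz(c,262,250,16),"tin",onz(c,128,198,24))
```

```text
[[664.7 191.8]
 [608.7 -12.1]
 [505.1  15.5]
 [562.4 222. ]] [np.float64(106.7), np.float64(211.5), np.float64(107.2), np.float64(214.3)]
+y axis [0.26596216 0.96398347] yaw -0.26920188926156796
axis [572.60763947  58.52585377] knob0 [597.87404429 150.10428348]
head top [575.27794929  56.44108121] knob [596.28279771 160.53283624] dist 104.62974111455823 -4.30753576943937
[261.11960237 176.17740309]
jar [ 547.89481624 -111.82768124   86.        ] dish [454.56868201  60.00645866  16.        ] tin [593.90913807 377.82552388  24.        ]
```

```bash
python3 - <<'E'
from h import *
c=np.load("top0.npz")
print("stack corner",onz(c,205,142,0).round(),onz(c,152,128,0).round(),"cab",onz(c,230,134,0).round(),"drawer",onz(c,295,142,30).round())
E
python3 -m inch '[0,0,-0.07,0,0,0,-1,0,0,-0.07,0,0,0,-1,0,0,-0.07,0,0,0,-1,0,0,-0.07,0,0,0,-1,0,0,-0.07,0,0,0,-1,0,0,-0.07,0,0,0,-1,0,0,-0.07,0,0,0,-1,0,0,-0.07,0,0,0,-1,0,0,-0.07,0,0,0,-1,0,0,-0.07,0,0,0,-1]'
```

```text
stack corner [735. 190.   0.] [779. 325.   0.] cab [754. 126.   0.] drawer [715. -35.  30.]
time: 0.93
tool_pos: [130.3, -508.3, 237.3]
tcp_rot: [-3.141, -0.001, 1.306]
contact_force: [-1.3, -0.4, -0.2]
grip_width: 91.6
finger_force: 0.0
```

```bash
python3 -m inch '[0,0,0,0.0477,0.0173,0,-1,0,0,0,0.0477,0.0173,0,-1,0,0,0,0.0477,0.0173,0,-1,0,0,0,0.0477,0.0173,0,-1,0,0,0,0.0477,0.0173,0,-1,0,0,0,0.0477,0.0173,0,-1,0,0,0,0.0477,0.0173,0,-1,0,0,0,0.0477,0.0173,0,-1,0,0,0,0.0477,0.0173,0,-1,0,0,0,0.0477,0.0173,0,-1]'
python3 -m inch '[0,0,0,0.0477,0.0173,0,-1,0,0,0,0.0477,0.0173,0,-1,0,0,0,0.0477,0.0173,0,-1,0,0,0,0.0477,0.0173,0,-1,0,0,0,0.0477,0.0173,0,-1,0,0,0,0.0477,0.0173,0,-1,0,0,0,0.0477,0.0173,0,-1,0,0,0,0.0477,0.0173,0,-1,0,0,0,0.0477,0.0173,0,-1,0,0,0,0.0477,0.0173,0,-1]'
python3 - <<'E'
from plant import *
import cv2,numpy as np
c=capture("wrist");cv2.imwrite("pics/w1.png",c["image"][:,:,::-1]);np.savez("w1.npz",**c);o=get_obs();print(o["tool_pos"],o["tcp_rot"],c["pose"].round(3))
E
```

```text
time: 1.77
tool_pos: [366.0, -175.8, 237.7]
tcp_rot: [-3.142, 0.0, 1.301]
contact_force: [1.1, -0.4, 0.1]
grip_width: 91.8
finger_force: 0.0
time: 2.6
tool_pos: [601.2, 155.1, 237.2]
tcp_rot: [-3.141, 0.001, 1.301]
contact_force: [1.3, -0.1, 0.5]
grip_width: 92.3
finger_force: 0.0
[604.08648888 160.76135743 235.90065683] [-3.14150482 -0.00358738  1.30408613] [[ 9.64000e-01  2.54000e-01  8.10000e-02  6.22929e+02]
 [-2.67000e-01  9.20000e-01  2.87000e-01  2.32353e+02]
 [-2.00000e-03 -2.98000e-01  9.55000e-01  3.84472e+02]
 [ 0.00000e+00  0.00000e+00  0.00000e+00  1.00000e+00]]
```

View pics/w1.png

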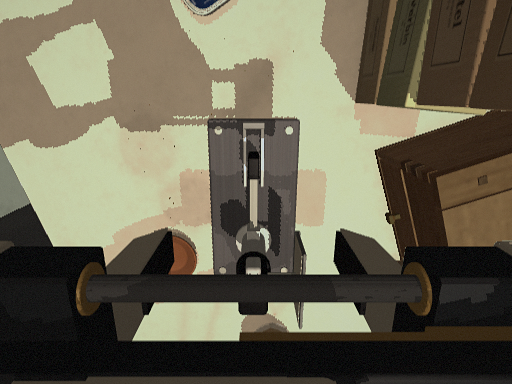

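The wrist view shows the plate's far edge from (208,119) to (299,119), with vertical sides, so the yaw is right. The knob fin sits at columns 248-260 with its top near row 158, and the head is at about (254,262).

Run:
```python
from h import *
c=np.load("w1.npz");im=c["image"]
a,b=onz(c,208,119,12)[:2],onz(c,299,119,12)[:2];e=(b-a)/np.linalg.norm(b-a);print("width",np.linalg.norm(b-a),"yaw",np.arctan2(e[1],e[0]))
n=np.array([-e[1],e[0]]);ax=(a+b)/2-155*n;print("axis",ax)
for p,z in[((254,152),64),((254,180),64),((254,165),64)]:
    k=onz(c,*p,z)[:2];print(p,k,(k-ax)@n,(k-ax)@e)
g=im[140:200,235:275].mean(2);print(g[::3,6:34:2].astype(int))
```

```text
width 107.29386537408496 yaw -0.2697856671395754
axis [574.33237082  58.96072502]
(254, 152) [608.1970053  179.10555816] 124.82472652530798 0.6180992298859443
(254, 180) [600.12759117 149.88151527] 94.50707495167528 0.6295056110221081
(254, 165) [604.50590472 165.73793569] 110.95686704452503 0.6233167214319576
[[ 48 153 224  45  64  89  94  95  90  45 213 220  93  88]
 [ 51  97 142  48  50  67 101  92  87  92 213 220  93  91]
 [ 49  88 142  51  53  51  50  67  92  43 216 221  92  93]
 [ 49  95 143  51  47  50  53  46  92  93 217 218  93  94]
 [ 48  95 139  50  20   1  14   2   1  48 211 217  95  89]
 [ 46  92 142  52   2   1   7   7   4  70 212 215  92  91]
 [ 49  91 140  51  19  17  18  13  16  64 214 212  92  89]
 [ 91  85 140  55  37  42  46  50  52  61 217 215  91  93]
 [ 88 108 134  79  37  43  46  48  48  79 215 216  92  93]
 [ 90 113 222  55  34  41  45  45  48  64 217 215  92  93]
 [ 78  92 219  51  36  40  46  46  46  70 209 215  81  94]
 [ 73  74 210  42  38  44  48  46  43  57 202 196  75  78]
 [ 76  63 211  40  29  28  36  39  34  33 203 185  78  79]
 [ 75  59 209  26  33 110 109 111  80  69 203 146  76  78]
 [ 77  56 206  29  51 170 169 175 128  26 202 150  76  78]
 [ 72  69 211  30  53 166 168 175 125  76 205 146  77  78]
 [ 73  78  80  36  52 168 171 173 123  78  72  77  77  82]
 [ 75  78  35  34  50 168 169 172 120  78  72  78  78  84]
 [ 73  77  80  36  52 167 169 173 115  75  76  76  80  80]
 [ 74  78  80  36  49 167 168 172 117  75  77  77  78  80]]
```

```bash
python3 -m inch '[0,0,0,0,-0.002,0.035,-1,0,0,0,0,0,0.035,-1,0,0,0,0,0,0.035,-1,0,0,0,0,0,0.035,-1,0,0,0,0,0,0.035,-1,0,0,0,0,0,0.035,-1,0,0,0,0,0,0.025,-1,0,0,0,0,0,0.0125,-1,0,0,0,0,0,0,-1,0,0,0,0,0,0,-1]'
```

```text
time: 3.48
tool_pos: [599.3, 153.5, 39.8]
tcp_rot: [-3.141, 0.0, 1.301]
contact_force: [0.9, -0.1, 0.1]
grip_width: 92.0
finger_force: 0.0
```

```bash
python3 -m inch '[0,0,0,0.009,0.001,0.001,-1,0,0,0,0,0,0,-1,0,0,0,0,0,0,0.95,0,0,0,0,0,0,0.95,0,0,0,0,0,0,0.95,0,0,0,0,0,0,0.95,0,0,0,0,0,0,0.95,0,0,0,0,0,0,0.95,0,0,0,0,0,0,0.95,0,0,0,0,0,0,0.95]'
```

```text
time: 4.32
tool_pos: [601.8, 160.2, 38.8]
tcp_rot: [-3.142, 0.0, 1.301]
contact_force: [-1.0, -0.0, -0.4]
grip_width: 43.1
finger_force: 0.0
```

```bash
python3 -m inch '[0,0,0,0,0,0,0.95,0,0,0,0,0,0,0.95,0,0,0,0,0,0,0.95,0,0,0,0,0,0,0.95,0,0,0,0,0,0,0.95,0,0,0,0,0,0,0.95,0,0,0,0,0,0,0.95,0,0,0,0,0,0,0.95]'
```

```text
time: 4.98
tool_pos: [602.1, 160.2, 38.9]
tcp_rot: [3.141, -0.0, 1.301]
contact_force: [1.6, -0.7, -0.5]
grip_width: 11.5
finger_force: 30.0
```

```bash
python3 -m inch '[0,0,0,0.005,0,0,0.95,0,0,0,0.005,0,0,0.95,0,0,0,0.005,0,0,0.95,0,0,0,0.005,0,0,0.95,0,0,0,0.004,0,0,0.95,0,0,0,0.003,0,0,0.95,0,0,0,0.002,0,0,0.95,0,0,0,0,0,0,0.95]'
python3 -m inch '[0,0,0,0.002,0,0,0.95,0,0,0,0.002,0,0,0.95,0,0,0,0,0,0,0.95]'
```

```text
time: 5.65
tool_pos: [608.3, 182.8, 38.9]
tcp_rot: [3.141, 0.0, 1.301]
contact_force: [4.5, -3.3, -1.7]
grip_width: 12.1
finger_force: 30.0
time: 5.9
tool_pos: [608.4, 183.1, 38.9]
tcp_rot: [-3.141, 0.005, 1.301]
contact_force: [0.0, -13.2, 1.8]
grip_width: 12.4
finger_force: 30.0
```

```bash
python3 -m inch '[0,0,0,0,0,0,0.95,0,0,0,0,0,0,-1,0,0,0,0,0,0,-1,0,0,0,0,0,0,-1,0,0,0,0,0,0,-1,0,0,0,0,0,0,-1,0,0,0,0,0,0,-1,0,0,0,0,0,0,-1]'
python3 -m inch '[0,0,0,0,0,-0.03,-1,0,0,0,0,0,-0.04,-1,0,0,0,0,0,-0.04,-1,0,0,0,0,0,-0.04,-1,0,0,0,0,0,-0.04,-1,0,0,0,0,0,-0.04,-1,0,0,0,0,0,-0.02,-1]'
python3 -m inch '[0,0,0.08,0,0,0,-1,0,0,0.08,0,0,0,-1,0,0,0.08,0,0,0,-1,0,0,0.08,0,0,0,-1,0,0,0.08,0,0,0,-1,0,0,0.08,0,0,0,-1,0,0,0.08,0,0,0,-1,0,0,0.08,0,0,0,-1,0,0,0.08,0,0,0,-1,0,0,0.08,0,0,0,-1]'
python3 -m inch '[0,0,0.08,0,0,0,-1,0,0,0.08,0,0,0,-1,0,0,0.0872,0,0,0,-1,0,0,0,0,0,0,-1,0,0,0,0,0,0,-1,0,0,0,0,0,0,-1]'
python3 - <<'E'
from plant import *
import cv2,numpy as np
for n in("wrist","top"):
    c=capture(n);cv2.imwrite(f"pics/{n}2.png",c["image"][:,:,::-1]);np.savez(n+"2.npz",**c)
o=get_obs();print(o["tool_pos"],o["tcp_rot"])
E
```

```text
time: 6.57
tool_pos: [608.7, 186.0, 38.9]
tcp_rot: [-3.141, 0.0, 1.301]
contact_force: [-0.1, -0.3, 0.9]
grip_width: 54.0
finger_force: 0.0
time: 7.15
tool_pos: [609.9, 186.1, 243.7]
tcp_rot: [3.136, -0.003, 1.301]
contact_force: [0.2, 0.1, 0.8]
grip_width: 91.7
finger_force: 0.0
time: 7.98
tool_pos: [608.7, 185.8, 238.8]
tcp_rot: [3.142, 0.0, 0.095]
contact_force: [-0.7, 0.2, 0.1]
grip_width: 91.8
finger_force: 0.0
time: 8.48
tool_pos: [608.8, 185.8, 238.8]
tcp_rot: [3.142, 0.0, -0.26]
contact_force: [0.4, 0.7, -0.6]
grip_width: 91.9
finger_force: 0.0
[608.80150884 185.76688351 238.87431311] [ 3.14153117e+00  3.31359763e-05 -2.61804734e-01]
```

View pics/wrist2.png

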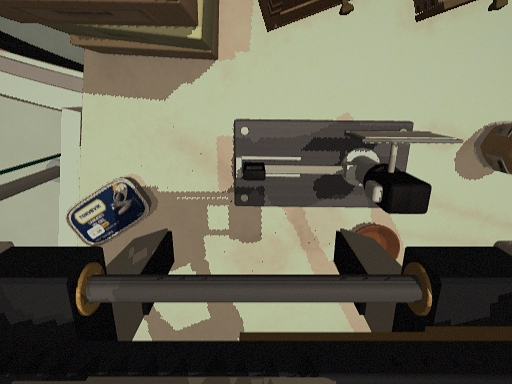

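The wrist view shows the knob at the track's outer end at about (254,171). The plate's +y edge runs from (235,121) to (233,206). The head block is at about (403,192) with its button toward (377,191).

Run:
```python
from h import *
c=np.load("wrist2.npz");im=c["image"]
a,b=onz(c,235,121,12)[:2],onz(c,233,206,12)[:2];r=onz(c,413,122,12)[:2]
print(np.linalg.norm(a-b),np.linalg.norm(r-a))
n=(a-r)/np.linalg.norm(a-r);e=np.array([n[1],-n[0]]);print("yaw",np.arctan2(-n[0],n[1]))
ax=(a+b)/2-155*n;print("axis",ax)
# far top edge & near top edge of head in image at z=142
for p in[(385,173),(431,173),(432,213),(386,213)]:
    q=onz(c,*p,142)[:2];print(p,q,(q-ax)@n,(q-ax)@e)
g=im[160:222,362:442].max(2);print(g[::3,::3])
```

```text
107.25256213909609 211.39541167946467
yaw -0.26614781786025227
axis [573.84076112  59.18308056]
(385, 173) [601.91211204  76.12979832] 23.733283040601048 22.62572123839308
(431, 173) [592.26195431  39.93744726] -13.722934303110431 22.83453160194547
(432, 213) [556.81944325  42.29931147] -20.766205870344198 -11.981302706492079
(386, 213) [566.86753751  79.99535531] 18.2454251053158 -12.201683922905127
[[ 70  70  72  76 144 162  64  71  69  41 129 149  79  83  84  88 189 190
  191 190 188 190 188 189 190 189 187]
 [ 60  64  74  66  66  85  55  44  50  60 144  96  86  85  81 163 191 190
  190 189 191 189 191 189 189 188 190]
 [ 54  57  58  66  20   2  16  28  11  81 150  56  85  85  82 200 191 190
  189 190 188 190 190 190 189 190 187]
 [ 59  61  54   0   5  31  26  19   8  94 150  18  41  85  80 195 188 191
  189 190 189 191 187 190 190 189 189]
 [ 60  57   5   8   0   9   3   5   1  62  97   0  10   0  10 169 195 190
  189 191 190 189 192 191 188 190 189]
 [ 53   6   7   6  14   8   1   4   8   4   0  12  13  10   6   3  23 170
  192 190 191 188 190 189 191 187 192]
 [ 56   8   8  12 
[... 977 characters left out ...]
  42 181 181 180 182]
 [ 82  81  83  69  67  59  10  12   6  14  27  23  19  24  20  18  22  24
   21  23  21  26 133 181 180 178 179]
 [182 181 175 165 164 166 162   7   7  13  19  20  21  22  19  27  22  23
   19  21  24  21 197 185 182 182 181]
 [190 191 189 179 181 179 182 173   0  11  19  20  15  22  15  17  21  21
   29  21  20  16 192 187 190 188 186]
 [193 190 191 180 177 178 180 179 182 164 173 175 173 171 166 167 166 167
  165 169 167 196 188 188 190 188 187]
 [192 188 188 181 178 181 180 179 180 179 192 190 192 190 189 188 190 188
  189 192 190 192 189 187 189 188 190]
 [190 185 191 183 182 181 182 181 180 179 191 189 192 192 190 190 191 190
  189 190 189 189 190 187 189 189 190]]
```

```bash
python3 -m inch '[0,0,0,-0.001,0.04,0,-1,0,0,0,0,0.045,0,-1,0,0,0,0,0.045,0,-1,0,0,0,0,0.0325,0,-1,0,0,0.004,0,0,0,-1,0,0,0,0,0,0,-1,0,0,0,0,0,0,-1,0,0,0,0,0,0,-1]'
python3 - <<'E'
from plant import *
import cv2,numpy as np
c=capture("side");cv2.imwrite("pics/s3.png",cv2.resize(c["image"][100:260,180:360,::-1],None,fx=3.5,fy=3.5));o=get_obs();print(o["tool_pos"],o["tcp_rot"])
E
```

```text
time: 9.25
tool_pos: [574.4, 61.6, 238.9]
tcp_rot: [-3.141, -0.0, -0.268]
contact_force: [0.8, 0.4, -0.4]
grip_width: 92.0
finger_force: 0.0
[574.34255237  61.64443244 238.78617169] [-3.14140278e+00  2.31354936e-05 -2.68258230e-01]
```

View pics/s3.png

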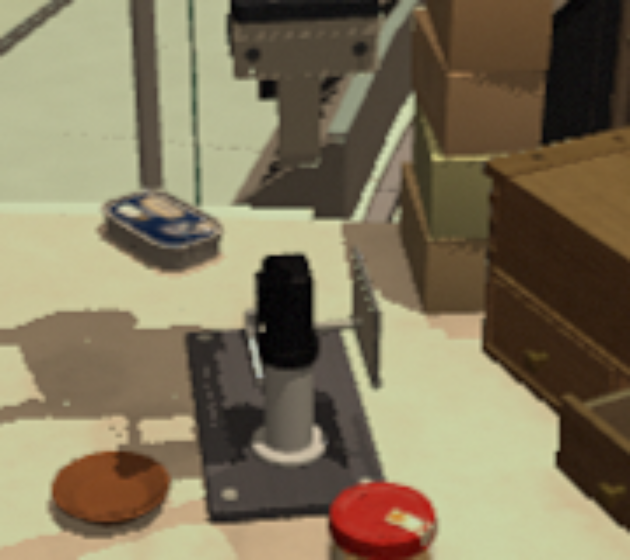

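The side crop shows the gripper fingers at about (298,150), over the head at (285,300), with the bystanders clear. Descending and closing.

```bash
python3 -m inch '[0,0,0,0,0.001,0.03,-1,0,0,0,0,0,0.035,-1,0,0,0,0,0,0.035,-1,0,0,0,0,0,0.03,-1,0,0,0,0,0,0.02,-1,0,0,0,0,0,0.01,-1,0,0,0,0,0,0,-1,0,0,0,0,0,0,-1]'
python3 -m inch '[0,0,0,0,0,0,0.95,0,0,0,0,0,0,0.95,0,0,0,0,0,0,0.95,0,0,0,0,0,0,0.95,0,0,0,0,0,0,0.95,0,0,0,0,0,0,0.95,0,0,0,0,0,0,0.95,0,0,0,0,0,0,0.95,0,0,0,0,0,0,0.95,0,0,0,0,0,0,0.95]'
python3 -m inch '[0,0,0,0,0,0,0.95,0,0,0,0,0,0,0.95,0,0,0,0,0,0,0.95,0,0,0,0,0,0,0.95]'
```

```text
time: 9.97
tool_pos: [574.3, 60.3, 111.2]
tcp_rot: [-3.142, -0.0, -0.269]
contact_force: [1.2, 0.1, 0.0]
grip_width: 91.8
finger_force: 0.0
time: 10.8
tool_pos: [574.2, 60.5, 111.1]
tcp_rot: [-3.14, -0.001, -0.27]
contact_force: [2.2, 5.3, 1.1]
grip_width: 37.6
finger_force: 30.0
time: 11.13
tool_pos: [574.2, 60.5, 111.1]
tcp_rot: [-3.14, -0.0, -0.27]
contact_force: [1.3, 5.1, 0.9]
grip_width: 37.1
finger_force: 30.0
```

Gripped at about 37.5 mm, so the button is pressed. Now I'll pull up in gentle steps.

```bash
python3 -m inch '[0,0,0,0,0,-0.005,0.95,0,0,0,0,0,-0.007,0.95,0,0,0,0,0,-0.007,0.95,0,0,0,0,0,-0.007,0.95,0,0,0,0,0,-0.007,0.95,0,0,0,0,0,0,0.95]'
```

```text
time: 11.63
tool_pos: [574.2, 60.4, 137.9]
tcp_rot: [-3.14, -0.001, -0.27]
contact_force: [0.9, 5.6, -0.5]
grip_width: 37.4
finger_force: 30.0
```

```bash
python3 -m inch '[0,0,0,0,0,-0.007,0.95,0,0,0,0,0,-0.007,0.95,0,0,0,0,0,-0.007,0.95,0,0,0,0,0,-0.006,0.95,0,0,0,0,0,-0.004,0.95,0,0,0,0,0,-0.004,0.95,0,0,0,0,0,-0.004,0.95,0,0,0,0,0,0,0.95]'
```

```text
time: 12.3
tool_pos: [574.1, 60.3, 168.3]
tcp_rot: [-3.14, -0.0, -0.27]
contact_force: [1.8, 5.2, -1.4]
grip_width: 37.1
finger_force: 30.0
```

Run:
```python
from plant import *
import cv2,numpy as np
c=capture("side");cv2.imwrite("pics/s4.png",cv2.resize(c["image"][80:260,180:360,::-1],None,fx=3.3,fy=3.3));o=get_obs();print(o["tool_pos"],o["contact_force"])
```

```text
[574.12460118  60.32946321 168.16007982] [ 1.7137324   5.26656517 -1.5035729 ]
```

View pics/s4.png

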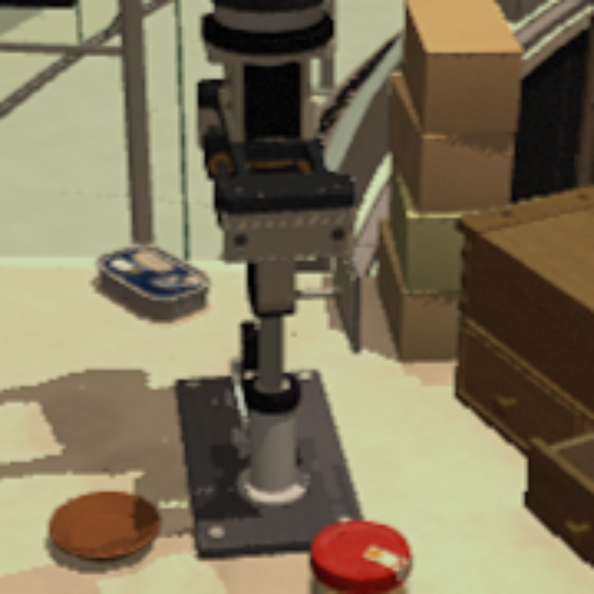

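The side crop shows the head (270,285) risen with the fingers, with the tube exposed above the collar (272,393). Continuing past the first stop.

```bash
python3 -m inch '[0,0,0,0,0,-0.005,0.95,0,0,0,0,0,-0.007,0.95,0,0,0,0,0,-0.008,0.95,0,0,0,0,0,-0.008,0.95,0,0,0,0,0,-0.008,0.95,0,0,0,0,0,-0.008,0.95,0,0,0,0,0,-0.008,0.95,0,0,0,0,0,-0.007,0.95,0,0,0,0,0,-0.004,0.95,0,0,0,0,0,0,0.95]'
```

```text
time: 13.18
tool_pos: [574.1, 60.4, 218.5]
tcp_rot: [-3.14, 0.0, -0.27]
contact_force: [1.4, 5.0, -0.4]
grip_width: 37.5
finger_force: 30.0
```

```bash
python3 -m inch '[0,0,0,0,0,-0.002,0.95,0,0,0,0,0,-0.002,0.95,0,0,0,0,0,0,0.95,0,0,0,0,0,0,0.95]'
```

```text
time: 13.52
tool_pos: [574.0, 60.4, 221.1]
tcp_rot: [-3.14, 0.001, -0.27]
contact_force: [2.6, 5.6, -4.3]
grip_width: 37.4
finger_force: 30.0
```

```bash
python3 -m inch '[0,0,0,0,0,-0.0015,0.95,0,0,0,0,0,0,0.95,0,0,0,0,0,0,0.95,0,0,0,0,0,0,0.95,0,0,0,0,0,0,0.95]'
python3 - <<'E'
from plant import *
import cv2,numpy as np
c=capture("side");cv2.imwrite("pics/s5.png",cv2.resize(c["image"][80:260,180:360,::-1],None,fx=3.3,fy=3.3));o=get_obs();print(o["tool_pos"],o["contact_force"])
E
```

```text
time: 13.93
tool_pos: [573.9, 60.4, 221.3]
tcp_rot: [-3.141, 0.002, -0.27]
contact_force: [4.0, 5.1, -10.8]
grip_width: 37.2
finger_force: 30.0
[573.87194064  60.40000387 221.28418714] [ 4.15897706  5.15416621 -9.37036163]
```

View pics/s5.png

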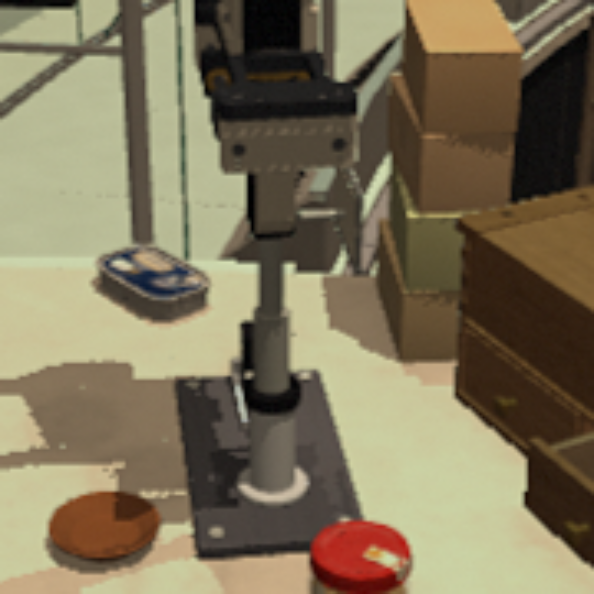

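The crop shows both sections out (inner at 270,275, middle at 272,350), the TCP 110 mm up against the hard stop, and the bystanders unmoved. Handing in.

```bash
python3 -c "from plant import close_job;print(close_job())"
```

```text
the job is handed in; nothing more can be done
None
```

I slid the lock knob to its end stop, pressed the button and raised the head 110 mm to its second stop, and handed the job in at about 14 s with the gripper still holding it; the jar, dish and tin stayed where they were, but no verdict came back.

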